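# Pack the blanks and hold the box lid on its balance point

## Robot

A 6-joint arm with a two-finger parallel gripper is mounted at the origin on the work surface. World frame = base frame: x ahead of the robot, y to its left, z up, the work surface at z = 0. Lengths are in m, angles in rad, forces in N, time in s.
With the tool pointing down it reaches from about 0.35 to 0.85 m from the base axis. Payload 8.1 kg.
Tool frame: the origin (TCP) lies at the centre of the arm's flange, where the gripper is bolted on; the fingertips stand 186 mm ahead of it and the grasp point (between the pads) lies 167 mm ahead of it; z points along the fingers, y is the line along which they close (so a half turn about z gives the same grasp; the last joint's range is limited). The gripper opens to 93 mm and grips with 3 to 60 N. Pads are 15 mm wide; open, the fingers measure 128 mm over their backs; the gripper's body (75 mm by 188 mm) begins 65 mm behind the grasp point.
Start: joints at [1.112, 0.13, 1.488, -0, 1.523, -0.085], TCP at [0.219, 0.559, 0.405] pointing down, gripper open.
Joint ranges: [-2.96, 2.96], [-0.89, 2.26], [0.02, 2.5], [-1.34, 4.48], [0, 2.73], [-2.66, 2.66]. Speed limits (rad/s): [2.39, 2.39, 2.79, 3.14, 3.14, 3.14].

## Interface

Orientations are given as a rotation vector (axis times angle).
In Python, from plant import robot gives the robot as it stands.
- The arm moves only by the tool apply_moves, never from a script. Its argument "series" is a list of rows, each a list of 2 entries, a list of its own where there are three numbers: the shift along the tool's x, y, z in mm, then the turn, a rotation vector about the tool's x, y, z in rad. A call has 1 to 12 rows; each row shifts and turns the commanded pose from where the row before left it, along the tool's axes as they then stand; what a row does not reach is not made up. A row lasts 1/12 s, in which the tool goes at most 41.7 mm and 7.16 degrees, less where a joint would pass 70% of its speed; a pose out of reach is approached as far as the arm can. A call is refused whole if a number of a shift passes 41.7 or a number of a turn 0.125, either way. A call with a gripper value outside its range is refused whole. "claw" is the opening, from 0 (shut) to 1 (fully open), set as the call begins (left out, the last holds). The fingers move at their own pace and stop on an object; "newtons" is the grip in N (left out, the last holds). Time passes only in rows, so rows that do not move let the fingers close. It gives the time, the measured TCP pose, the force, the opening and the grip force at its end, in the units of the state.
- robot.read_state(): the state, without advancing time (a new reading comes with each control period).
- robot.read_camera(name): name is "scene" or "top"; returns (picture, depth): 480x640x3 uint8, blue, green, red; 480x640 float32, m along the optical axis (not along the pixel's ray), 0 where there is no reading.
- robot.calibration(name): a dict with "fx", "fy", "cx", "cy" (pixels), "extrinsics" (4x4, takes a point from world to camera coordinates). Camera axes: x right, y down, z forward; pixel columns grow to the right and rows downward; lengths in m; the calibration is good to about 2 mm. A picture is of the moment at which its call begins. calibration takes no time and is no camera call.
- robot.close_job(): hands the job in; it is judged then, once.
The state is a dict: "t": time; "q": joint angles; "dq": joint speeds; "joint_torque": joint torques, N m; "tool_pos": TCP position; "orientation": TCP orientation; "force": force on the tool from outside, world axes, zero at the start; "wrist_torque": the same for the moment, N m; "opening": finger opening in m; "gripper_force": force on a finger pad.
Only numpy, scipy, OpenCV 4.12 (cv2) and the standard library are available. Lean on these libraries where they do the work, as an engineer would, in place of code of your own. Each camera call takes 0.05 s, during which the arm holds its last target. There are 200 camera calls.

## Task

I am about to fit the lid stay to this plywood box and have to set it clear of the contents: lay the two loose hardwood blanks flat on the one already in the open box, so that all three make one square, flush pile. Then grip the lid by its free edge, swing it up off its back stop to its balance point, where it would fall neither way, and keep it gripped and still there - finish while holding it, never letting it fall shut - so I can screw the stay on. Leave the battery packs, the screwdriver and the stay where they lie.

Things in the scene. Friction and masses are not known exactly. Their poses are not given: they have to be found in the camera images.
- box: open plywood box, fixed to the bench: 200 mm deep (its x) x 260 mm long (its y) x 80 mm high, walls 10 mm, floor 8 mm thick; inside 180 x 240 mm. Origin: centre of its underside, on the bench. z up; +x points to the back wall, which carries the hinges (the box stands turned, its back towards the robot's right).
- box_floor (a point): centre of the box's inner floor, 8 mm above the bench; axes as the box.
- lid_hinge (a point): middle of the lid's hinge line: 100 mm along +x from the box's origin, 80 mm above the bench. Axes as the box; the hinge line runs along y, along the lid's inner face. At lid angle q the lid's direction from hinge to free edge is (-cos q, 0, sin q) in the box's axes, and its outer face looks along (sin q, 0, cos q). Two battens (130 x 30 x 10 mm) on the inner face, 75 mm either side of the middle, end 43 mm short of the free edge.
- lid (a joint): lid angle in rad, measured at the hinge: 0 shut, 1.571 upright, 2.094 lying back on the stop batten (where it starts). Below the balance point it falls shut, above it it falls back on the stop. It balances at 1.51 rad, just short of upright on the shut side; the hinge is free, with very little friction.
- lid_edge (a point): middle of the lid's free edge. The lid is a flat plywood panel, 208 mm from hinge line to free edge, 260 mm along the hinge, 15 mm thick, 0.4 to 0.65 kg; the point lies at mid-thickness. Axes of the lid: -x from hinge to free edge, y along the hinge, z from inner to outer face. With the lid open this is its top edge and can be pinched from above across the 15 mm.
- blank_base: planed dark hardwood blank, 110 x 50 x 18 mm, 55 to 90 g, loose. Origin: centre of its underside. Axes: x along the 110 mm length, y across the 50 mm width, z up. It already lies in the box, near the middle of the floor, its length roughly across the hinge line (along the box's x).
- blank_1: planed dark hardwood blank, 110 x 50 x 18 mm, 55 to 90 g, loose. Origin: centre of its underside. Axes: x along the 110 mm length, y across the 50 mm width, z up. It lies flat on the bench at the robot's left, beside its twin; the two are alike and may be stacked in either order.
- blank_2: planed dark hardwood blank, 110 x 50 x 18 mm, 55 to 90 g, loose. Origin: centre of its underside. Axes: x along the 110 mm length, y across the 50 mm width, z up. It lies flat on the bench at the robot's left, the twin of blank_1.
- battery_1: black cordless-tool battery pack, 115 x 74 x 60 mm, bystander beyond the blanks. Origin: centre of its underside.
- battery_2: the second, like battery pack, bystander.
- screwdriver: screwdriver, 200 mm long, lying on the bench near the robot, bystander.
- stay: folded brass lid stay, 165 x 30 x 11 mm, lying on the bench beyond the box, bystander.
Mind the look-alikes: they are no part of the job. What is shaped like the blank_1 but pink or turquoise is not meant.

How it is judged:
By the outcome, as a careful person would: the job done as asked, in the order asked, and still so for the second after the job is handed in, while the arm keeps its last pose, push and grip.
It also fails if it takes over 61 s, if anything falls off the work surface, if the arm or the gripper's body presses on something with over 40 N, if the wrist force passes 120 N, or if a joint passes its speed limit or range.

## Working session

There is one attempt and no reset: what is moved stays moved. The work goes in short steps, Python scripts to look and compute and a tool call to move; the robot and the scene stay as the last step left them, time stands still between calls to the robot, and variables do not carry over. Pictures are saved under pics/ and viewed, at most 10 in all, crops included, and the job is handed in when it is done.

Besides the shell and the picture viewer there is one more tool, called by a JSON object that holds its "op" and its "data". apply_moves: Moves the arm, as the interface text tells. Its arguments: {"type":"object","properties":{"series":{"type":"array"},"claw":{"type":"number"},"newtons":{"type":"number"}},"required":["series"]}

```bash
ls; mkdir -p pics
python3 - <<'E'
from plant import robot
import cv2,numpy as np
for n in("scene","top"):
    p,d=robot.read_camera(n); cv2.imwrite(f"pics/{n}0.png",p); np.save(f"pics/{n}0.npy",d)
    c=robot.calibration(n); print(n,c["fx"],c["cx"],c["cy"]);print(np.round(c["extrinsics"],4).tolist())
s=robot.read_state();print(s)
E
```

```text
pics
scene 488.3721430051626 313.57291024947796 236.55294835686053
[[-0.4217, 0.9067, 0.0112, 0.1397], [0.5278, 0.2555, -0.81, -0.2388], [-0.7373, -0.3357, -0.5863, 1.3431], [0.0, 0.0, 0.0, 1.0]]
top 590.7690519363139 320.85044290975816 240.08096156383615
[[-0.0027, -1.0, 0.0059, 0.0731], [-0.9875, 0.0017, -0.1579, 0.5487], [0.1579, -0.0063, -0.9874, 1.2356], [0.0, 0.0, 0.0, 1.0]]
{'t': 0.1, 'q': array([ 1.11158918e+00,  1.31103559e-01,  1.48920441e+00,  2.29744613e-05,
        1.52298920e+00, -8.53665573e-02]), 'dq': array([-1.74222333e-03, -1.16376362e-03, -3.63962373e-03, -1.85886062e-03,
       -7.75657979e-05, -4.16804510e-05]), 'joint_torque': array([ 1.09024288e-03, -5.61343288e+01, -4.93095160e+01,  7.70324632e-02,
        2.91220093e-02, -5.29996714e-05]), 'tool_pos': array([0.21897839, 0.55838579, 0.40376268]), 'orientation': array([-5.83726087e-01, -3.08639641e+00,  2.56871346e-03]), 'force': array([-0.60765376, -0.16835765, -0.54052194]), 'wrist_torque': array([ 0.02714037,  0.00247213, -0.03488325]), 'gripper_force': 0.0, 'opening': 0.09274919345336259}
```

View pics/scene0.png

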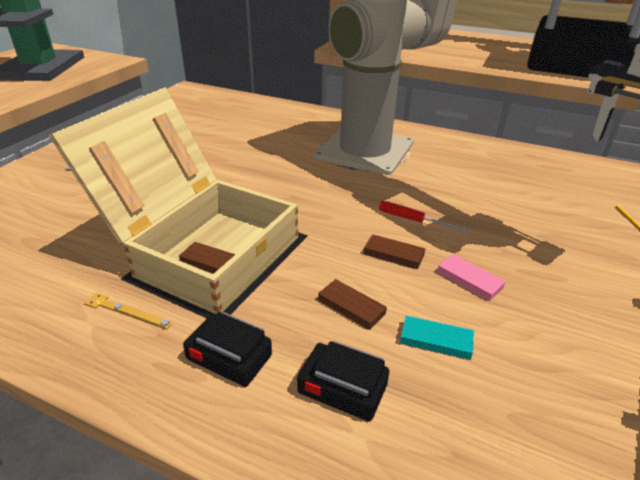

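View pics/top0.png

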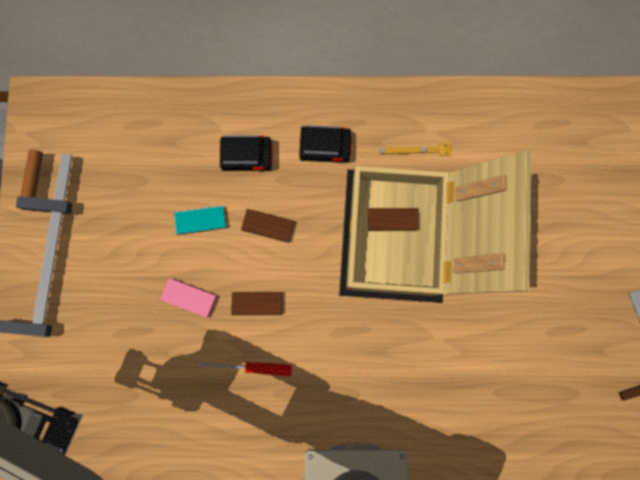

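The scene picture shows the open box at (215,240) with the base blank at (207,256), and the top picture shows it at (397,232). In the top view, the blank_1/2 candidates are dark brown (268,225), dark brown (257,303), pink (188,298) and turquoise (200,220). The two dark brown ones fit "dark hardwood" and match the base at (393,219). Next I'll measure them and confirm with a crop.

```bash
cat > h.py <<'E'
import cv2,numpy as np
from plant import robot
from scipy.spatial.transform import Rotation as R
C={n:robot.calibration(n) for n in("scene","top")}
def ray(n,uv):
    c=C[n];E=np.array(c["extrinsics"]);uv=np.atleast_2d(uv).astype(float)
    d=np.c_[(uv[:,0]-c["cx"])/c["fx"],(uv[:,1]-c["cy"])/c["fy"],np.ones(len(uv))]
    return -E[:3,:3].T@E[:3,3], d@E[:3,:3]
def plane(n,uv,z):
    o,d=ray(n,uv); return o+d*((z-o[2])/d[:,2])[:,None]
def cloud(n,D,uv):
    o,d=ray(n,uv);uv=np.atleast_2d(uv); return o+d*D[uv[:,1],uv[:,0]][:,None]
def two(uva,uvb):
    o1,d1=ray("top",uva);o2,d2=ray("scene",uvb);d1=d1[0];d2=d2[0]
    s=np.linalg.lstsq(np.c_[d1,-d2],o2-o1,rcond=None)[0]
    a,b=o1+s[0]*d1,o2+s[1]*d2; return (a+b)/2,np.linalg.norm(a-b)
def brown(p):
    hsv=cv2.cvtColor(p,cv2.COLOR_BGR2HSV)
    m=((hsv[...,0]<14)&(hsv[...,1]>90)&(hsv[...,2]<125)&(hsv[...,2]>35)).astype(np.uint8)
    m=cv2.morphologyEx(m,cv2.MORPH_OPEN,np.ones((3,3)))
    return m,[c for c in cv2.findContours(m,0,cv2.CHAIN_APPROX_NONE)[0] if cv2.contourArea(c)>200]
def rect(n,c,z):
    P=plane(n,c[:,0],z)[:,:2]
    (cx,cy),(w,h),a=cv2.minAreaRect((P*1000).astype(np.float32))
    if h>w:w,h,a=h,w,a+90
    a=(a+90)%180-90
    return np.round([cx,cy,w,h,a],1)
def go(grasp,xdir,zdir=(0,0,-1)):
    """print tool-frame shift (mm) and turn (rad) from the measured pose; grasp point and dirs in world"""
    s=robot.read_state();R0=R.from_rotvec(s["orientation"]);z=np.array(zdir,float);z/=np.linalg.norm(z)
    x=np.array(xdir,float);x-=z*(x@z);x/=np.linalg.norm(x)
    best=min(([R.from_matrix(np.c_[k*x,np.cross(z,k*x),z]) for k in(1,-1)]),key=lambda r:(R0.inv()*r).magnitude())
    t=np.array(grasp)-0.167*z-s["tool_pos"]
    print("t",round(s["t"],2),"gp",np.round(s["tool_pos"]+0.167*R0.as_matrix()[:,2],4),"shift(then turn)",np.round(R0.inv().apply(t)*1000,1),"turn",np.round((R0.inv()*best).as_rotvec(),4),"shift in new axes",np.round(best.inv().apply(t)*1000,1))
E
python3 - <<'E'
from h import *
pt=cv2.imread("pics/top0.png");D=np.load("pics/top0.npy")
ps=cv2.imread("pics/scene0.png");Ds=np.load("pics/scene0.npy")
for n,p,d in(("top",pt,D),("scene",ps,Ds)):
    m,cs=brown(p)
    for c in cs:
        mm=np.zeros_like(m);cv2.drawContours(mm,[c],-1,1,-1);mm=cv2.erode(mm,np.ones((3,3)))
        v,u=np.nonzero(mm);W=cloud(n,d,np.c_[u,v])
        print(n,cv2.boundingRect(c),cv2.contourArea(c),"depth median",np.round(np.median(W,0),4),"zpct",np.round(np.percentile(W[:,2],[5,50,95]),4),[rect(n,c,z).tolist() for z in(.018,.026)])
# box rim by depth
v,u=np.mgrid[140:310,335:540];uv=np.c_[u.ravel(),v.ravel()];W=cloud("top",D,uv)
print("floor z",np.median(cloud("top",D,[[400,260],[390,190],[420,250]])[:,2]))
k=(abs(W[:,2]-.08)<.006);print(k.sum(),np.histogram(W[:,2],bins=np.arange(-.01,.3,.01))[0])
m=np.zeros(pt.shape[:2],np.uint8);m[uv[k,1],uv[k,0]]=255
cs=cv2.findContours(m,0,cv2.CHAIN_APPROX_NONE)[0];c=max(cs,key=cv2.contourArea);print("rim",rect("top",c,.08))
L=W[(W[:,2]>.1)&(W[:,2]<.3)];cc=L.mean(0);print("lid",cc,np.linalg.svd(L-cc,full_matrices=0)[2][2], L[np.argsort(L[:,2])[-60:]].mean(0),L[:,2].max())
cv2.imwrite("pics/crop.png",np.hstack([cv2.resize(pt[190:330,150:430],None,fx=2.8,fy=2.8),]))
cv2.imwrite("pics/m.png",m)
E
```

```text
top (232, 292, 51, 23) 1034.0 depth median [0.4149 0.2107 0.0168] zpct [0.0126 0.0168 0.0209] [[415.0, 210.8, 109.0, 47.6, 89.9], [414.5, 210.0, 108.3, 47.3, 89.9]]
top (242, 210, 52, 32) 966.0 depth median [0.5869 0.1889 0.0169] zpct [0.0122 0.0169 0.0212] [[586.7, 189.5, 109.6, 49.4, 75.3], [585.2, 188.8, 108.9, 49.1, 75.3]]
top (368, 209, 50, 21) 932.0 depth median [ 0.5991 -0.0876  0.0248] zpct [0.0206 0.0248 0.0289] [[600.2, -87.9, 109.1, 45.3, 89.9], [598.6, -86.9, 108.4, 45.0, 89.9]]
scene (319, 281, 67, 48) 1546.0 depth median [0.6    0.1982 0.0186] zpct [0.01   0.0186 0.0204] [[599.3, 193.8, 114.5, 62.0, 75.4], [607.3, 196.4, 112.9, 61.1, 75.4]]
scene (180, 243, 52, 29) 836.5 depth median [ 0.6107 -0.0935  0.0268] zpct [0.0209 0.0268 0.0285] [[601.6, -102.9, 88.9, 61.0, 88.8], [609.6, -96.1, 87.7, 60.2, 88.8]]
scene (364, 236, 60, 32) 1075.5 depth median [0.4301 0.2187 0.0185] zpct [0.0088 0.0185 0.0206] [[429.0, 215.5, 110.6, 67.6, -89.3], [439.4, 217.9, 109.1, 66.7, -89.3]]
floor z 0.01033683853151679
2317 [ 6992 10640  1138  1371   442   326   311   296  1593  1076   482   383
   416   513   507   533   549   563   543   613   572   624   650   828
   677   704  1323    56     0     0]
rim [566.5 -94.7 260.3 209.2  -4.2]
lid [ 0.55154616 -0.25494481  0.19232081] [0.06188382 0.85056339 0.52221864] [ 0.53431761 -0.29308899  0.2609833 ] 0.2631430192538451
```

View pics/crop.png

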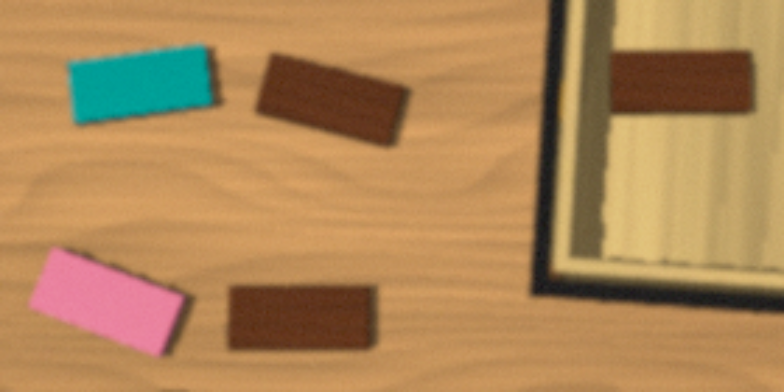

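The enlarged crop confirms both brown blanks: about (330,100) and (302,318) in the crop, and the same brown as the base at (680,82). Pink and turquoise are excluded. The heights also match the given sizes from both views: blank tops at about 17–18.5 mm and base top at about 25–27 mm. Next I'll refine the edges to sub-pixel.

```bash
cat >> h.py <<'E'
def fine(pic,c,z,n="top",thr=None):
    """sub-pixel sides of a dark rectangle: crossings of the red channel along normals, line fits on plane z"""
    g=cv2.GaussianBlur(pic[...,2].astype(np.float32),(0,0),0.7)
    (cx,cy),(w,h),a=cv2.minAreaRect(c)
    if h>w:w,h,a=h,w,a+90
    e=np.array([np.cos(np.radians(a)),np.sin(np.radians(a))]);f=np.array([-e[1],e[0]]);o=np.array([cx,cy])
    out=[]
    for ax,nm,L,H in((e,f,w,h),(e,-f,w,h),(f,e,h,w),(f,-e,h,w)):
        pts=[]
        for s in np.linspace(-.36*L,.36*L,25):
            r=np.arange(-5,5.01,.1)+H/2; q=o+s*ax+r[:,None]*nm
            v=cv2.remap(g,q[:,0].astype(np.float32)[None],q[:,1].astype(np.float32)[None],cv2.INTER_LINEAR)[0]
            gr=np.gradient(v); i=np.argmax(gr); k=slice(max(i-8,0),i+9); wgt=np.clip(gr[k],0,None)
            pts.append(q[k].T@wgt/wgt.sum())
        P=plane(n,np.array(pts),z)[:,:2].astype(np.float32)
        vx,vy,x0,y0=cv2.fitLine(P,cv2.DIST_HUBER,0,.001,.001).ravel(); out.append((np.array([x0,y0]),np.array([vx,vy])))
    def X(A,B): t=np.linalg.solve(np.c_[A[1],-B[1]],B[0]-A[0]); return A[0]+t[0]*A[1]
    a,b,c_,d=out; K=np.array([X(a,c_),X(c_,b),X(b,d),X(d,a)])*1000
    an=[np.degrees(np.arctan2(l[1][1],l[1][0]))%180 for l in out]
    S=np.linalg.norm(np.roll(K,-1,0)-K,axis=1)
    return np.round(K.mean(0),1),"sides",np.round(S,1),"angles",np.round(an,1)
E
python3 - <<'E'
from h import *
pt=cv2.imread("pics/top0.png")
m,cs=brown(pt)
for c in cs: print(fine(pt,c,.026 if cv2.boundingRect(c)[0]>350 else .018))
print("base rows",pt[200:232,372:414,2].mean(1).round().tolist())
print("A rows",pt[286:322,236:278,2].mean(1).round().tolist())
E
```

```text
(array([414.8, 209.1], dtype=float32), 'sides', array([ 50.2, 117.3,  48.6, 113.3], dtype=float32), 'angles', array([ 89.8,  90.5, 175.7,   0.3], dtype=float32))
(array([585.8, 187.5], dtype=float32), 'sides', array([ 52. , 116. ,  52. , 116.5], dtype=float32), 'angles', array([ 74.5,  74.5, 165.7, 165.2], dtype=float32))
(array([598.8, -87.7], dtype=float32), 'sides', array([ 52.2, 116.4,  50.5, 116.9], dtype=float32), 'angles', array([8.920e+01, 9.010e+01, 1.000e-01, 1.795e+02], dtype=float32))
base rows [206.0, 206.0, 206.0, 206.0, 207.0, 207.0, 200.0, 174.0, 131.0, 100.0, 94.0, 95.0, 95.0, 95.0, 93.0, 92.0, 95.0, 96.0, 97.0, 97.0, 95.0, 94.0, 95.0, 97.0, 98.0, 98.0, 96.0, 95.0, 90.0, 86.0, 112.0, 164.0]
A rows [192.0, 193.0, 193.0, 190.0, 181.0, 154.0, 115.0, 96.0, 95.0, 97.0, 98.0, 97.0, 96.0, 94.0, 95.0, 97.0, 99.0, 99.0, 99.0, 97.0, 97.0, 97.0, 99.0, 100.0, 101.0, 100.0, 98.0, 96.0, 110.0, 148.0, 182.0, 195.0, 193.0, 185.0, 179.0, 182.0]
```

Run:
```python
from h import *
go([.4145,.2108,.09],[0,1,0])
```

```text
t 0.1 gp [0.2188 0.5581 0.2368] shift(then turn) [-309.  -251.9  147.1] turn [-1.600e-03  9.000e-04  1.197e+00] shift in new axes [-347.6  195.5  146.8]
```

{"op": "apply_moves", "data": {"series": [[[0,0,14.7],[0,0,0.1197]],[[0,0,14.7],[0,0,0.1197]],[[0,0,14.7],[0,0,0.1197]],[[0,0,14.7],[0,0,0.1197]],[[0,0,14.7],[0,0,0.1197]],[[0,0,14.7],[0,0,0.1197]],[[0,0,14.7],[0,0,0.1197]],[[0,0,14.7],[0,0,0.1197]],[[0,0,14.7],[0,0,0.1197]],[[0,0,14.7],[0,0,0.1197]]], "claw": 1}}

```text
t: 0.93
tool_pos: [0.2189, 0.5583, 0.2565]
orientation: [2.228, 2.215, -0.002]
force: [-0.0, 0.2, 0.2]
opening: 0.0927
gripper_force: 0.0
```

{"op": "apply_moves", "data": {"series": [[[-34.8,19.5,0],[0,0,0]],[[-34.8,19.5,0],[0,0,0]],[[-34.8,19.5,0],[0,0,0]],[[-34.8,19.5,0],[0,0,0]],[[-34.8,19.5,0],[0,0,0]],[[-34.8,19.5,0],[0,0,0]],[[-34.8,19.5,0],[0,0,0]],[[-34.8,19.5,0],[0,0,0]],[[-34.8,19.5,0],[0,0,0]],[[-34.8,19.5,0],[0,0,0]],[[0,0,0],[0,0,0]],[[0,0,0],[0,0,0]]]}}

```text
t: 1.93
tool_pos: [0.4148, 0.2088, 0.2575]
orientation: [-2.227, -2.216, 0.001]
force: [0.2, 1.3, -0.4]
opening: 0.0934
gripper_force: 0.0
```

Run:
```python
from h import *
go([.4145,.2108,.021],[0,1,0])
```

```text
t 1.93 gp [0.4148 0.2087 0.0905] shift(then turn) [ 2.  -0.3 69.5] turn [-0.0003  0.0001 -0.0047] shift in new axes [ 2.  -0.3 69.5]
```

{"op": "apply_moves", "data": {"series": [[[1,0,25],[0,0,-0.005]],[[1,0,25],[0,0,0]],[[0,0,12],[0,0,0]],[[0,0,7],[0,0,0]],[[0,0,0],[0,0,0]]]}}

```text
t: 2.35
tool_pos: [0.4128, 0.2136, 0.1875]
orientation: [-2.213, -2.228, 0.004]
force: [0.6, -0.2, -0.6]
opening: 0.0929
gripper_force: 0.0
```

{"op": "apply_moves", "data": {"series": [[[0,0,0],[0,0,0]],[[0,0,0],[0,0,0]],[[0,0,0],[0,0,0]],[[0,0,0],[0,0,0]],[[0,0,0],[0,0,0]],[[0,0,0],[0,0,0]]], "claw": 0, "newtons": 20}}

```text
t: 2.85
tool_pos: [0.4142, 0.2127, 0.189]
orientation: [2.216, 2.227, 0.001]
force: [-0.1, -0.2, 0.0]
opening: 0.0576
gripper_force: 0.0
```

{"op": "apply_moves", "data": {"series": [[[0,0,-20],[0,0,0]],[[0,0,-35],[0,0,0]],[[0,0,-40],[0,0,0]],[[0,0,-35],[0,0,0]],[[0,0,0],[0,0,0]]]}}

```text
t: 3.27
tool_pos: [0.4164, 0.2135, 0.3271]
orientation: [2.212, 2.223, 0.018]
force: [0.8, 0.1, 0.6]
opening: 0.0243
gripper_force: 0.0
```

Run:
```python
from h import *
go([.599,-.0875,.15],[0,1,0])
```

```text
t 3.27 gp [0.4184 0.2142 0.1601] shift(then turn) [-301.9  181.    10.8] turn [ 0.0115 -0.0044  0.0049] shift in new axes [-301.   182.6   10.1]
```

{"op": "apply_moves", "data": {"series": [[[0,0,30],[0,0,0]],[[0,0,35],[0,0,0]],[[0,0,20],[0,0,0]],[[0,0,10],[0,0,0]],[[0,0,0],[0,0,0]],[[0,0,0],[0,0,0]],[[0,0,0],[0,0,0]],[[0,0,0],[0,0,0]]], "claw": 0.8}}

```text
t: 3.93
tool_pos: [0.415, 0.213, 0.2256]
orientation: [2.215, 2.226, 0.005]
force: [-0.4, -1.3, 0.1]
opening: 0.0717
gripper_force: 0.0
```

Run:
```python
from h import *
print(robot.read_state()["opening"])
go([.4145,.2108,.021],[0,1,0])
p,d=robot.read_camera("top");cv2.imwrite("pics/t1.png",p);m,cs=brown(p)
for c in cs: print(cv2.boundingRect(c),rect("top",c,.018))
```

```text
0.07167642617492342
t 3.93 gp [0.4156 0.2131 0.0586] shift(then turn) [-2.2 -0.7 37.6] turn [ 0.003  -0.0011  0.005 ] shift in new axes [-2.2 -0.5 37.6]
(242, 210, 51, 32) [586.9 189.3 109.4  48.5  75.7]
(368, 209, 50, 21) [600.2 -87.7 108.8  45.3  89.9]
```

{"op": "apply_moves", "data": {"series": [[[-1,0,20],[0,0,0]],[[-1,0,11],[0,0,0]],[[0,0,5],[0,0,0]],[[0,0,0],[0,0,0]]]}}

```text
t: 4.32
tool_pos: [0.4137, 0.2104, 0.187]
orientation: [-2.216, -2.226, 0.002]
force: [-0.3, -0.3, -0.4]
opening: 0.0741
gripper_force: 0.0
```

{"op": "apply_moves", "data": {"series": [[[0,0,0],[0,0,0]],[[0,0,0],[0,0,0]],[[0,0,0],[0,0,0]],[[0,0,0],[0,0,0]],[[0,0,0],[0,0,0]],[[0,0,0],[0,0,0]],[[0,0,0],[0,0,0]]], "claw": 0}}

```text
t: 4.9
tool_pos: [0.4142, 0.2107, 0.188]
orientation: [-2.216, -2.227, -0.0]
force: [-1.3, 0.1, 3.6]
opening: 0.0497
gripper_force: 20.0
```

{"op": "apply_moves", "data": {"series": [[[0,0,-20],[0,0,0]],[[0,0,-40],[0,0,0]],[[0,0,-40],[0,0,0]],[[-10,6,-30],[0,0,0]],[[-32,20,0],[0,0,0]],[[-32,20,0],[0,0,0]],[[-32,20,0],[0,0,0]],[[-32,20,0],[0,0,0]],[[-32,20,0],[0,0,0]],[[-32,20,0],[0,0,0]],[[-32,20,0],[0,0,0]],[[-32,20,0],[0,0,0]]]}}

```text
t: 5.9
tool_pos: [0.582, -0.0564, 0.3174]
orientation: [-2.216, -2.227, 0.0]
force: [0.9, 0.2, -0.4]
opening: 0.0497
gripper_force: 20.0
```

{"op": "apply_moves", "data": {"series": [[[-22,13,0],[0,0,0]],[[-10,6,0],[0,0,0]],[[0,0,0],[0,0,0]],[[0,0,0],[0,0,0]]]}}

```text
t: 6.23
tool_pos: [0.6003, -0.0863, 0.3171]
orientation: [-2.216, -2.225, 0.001]
force: [-0.3, -0.3, -1.2]
opening: 0.0501
gripper_force: 20.0
```

Run:
```python
from h import *
print(robot.read_state()["opening"])
go([.599,-.0875,.049],[0,1,0])
p,d=robot.read_camera("scene");cv2.imwrite("pics/s1.png",p)
```

```text
0.05011719262581937
t 6.23 gp [ 0.6001 -0.0862  0.1501] shift(then turn) [ -1.2  -1.2 101.1] turn [-0.0012 -0.0007  0.0042] shift in new axes [ -1.2  -1.3 101.1]
```

{"op": "apply_moves", "data": {"series": [[[-1,-1,35],[0,0,0.004]],[[0,0,35],[0,0,0]],[[0,0,20],[0,0,0]],[[0,0,8],[0,0,0]],[[0,0,0],[0,0,0]],[[0,0,1.5],[0,0,0]],[[0,0,1.5],[0,0,0]],[[0,0,0],[0,0,0]]]}}

```text
t: 6.95
tool_pos: [0.6005, -0.0874, 0.2188]
orientation: [2.218, 2.221, 0.003]
force: [-0.1, 0.0, -0.4]
opening: 0.05
gripper_force: 20.0
```

Run:
```python
from h import *
go([.599,-.0875,.047],[0,1,0])
print(robot.read_state()["force"])
```

```text
t 6.95 gp [ 0.601  -0.0875  0.0518] shift(then turn) [-0.1 -1.5  4.8] turn [0.0032 0.0007 0.0014] shift in new axes [-0.1 -1.5  4.8]
[-0.09297594  0.03794173 -0.43694137]
```

{"op": "apply_moves", "data": {"series": [[[0,-1,1],[0,0,0]],[[0,0,1],[0,0,0]],[[0,0,0],[0,0,0]],[[0,0,0],[0,0,0]]]}}

```text
t: 7.28
tool_pos: [0.5986, -0.0876, 0.215]
orientation: [2.22, 2.222, 0.0]
force: [0.5, -0.3, -0.4]
opening: 0.05
gripper_force: 20.0
```

Run:
```python
from h import *
go([.599,-.0875,.047],[0,1,0])
print(robot.read_state()["force"])
p,d=robot.read_camera("top");cv2.imwrite("pics/t2.png",p)
go([.599,-.0875,.047],[0,1,0])
```

```text
t 7.28 gp [ 0.5986 -0.0876  0.048 ] shift(then turn) [0.1 0.4 1. ] turn [0.0002 0.     0.0009] shift in new axes [0.1 0.4 1. ]
[ 0.46773958 -0.31683248 -0.4061914 ]
t 7.33 gp [ 0.5986 -0.0876  0.0479] shift(then turn) [0.1 0.4 0.9] turn [0.0001 0.     0.0008] shift in new axes [0.1 0.4 0.9]
```

{"op": "apply_moves", "data": {"series": [[[0,0,1],[0,0,0]],[[0,0,0],[0,0,0]],[[0,0,0],[0,0,0]]]}}

```text
t: 7.58
tool_pos: [0.5987, -0.0876, 0.2141]
orientation: [2.22, 2.222, 0.0]
force: [0.0, -0.7, 3.2]
opening: 0.0495
gripper_force: 20.0
```

{"op": "apply_moves", "data": {"series": [[[0,0,0.7],[0,0,0]],[[0,0,0],[0,0,0]],[[0,0,0],[0,0,0]]]}}

```text
t: 7.83
tool_pos: [0.5988, -0.0876, 0.2141]
orientation: [2.22, 2.222, 0.0]
force: [-4.7, -0.2, 8.6]
opening: 0.0499
gripper_force: 20.0
```

{"op": "apply_moves", "data": {"series": [[[0,0,0],[0,0,0]],[[0,0,0],[0,0,0]],[[0,0,0],[0,0,0]],[[0,0,0],[0,0,0]],[[0,0,5],[0,0,0]],[[0,0,5],[0,0,0]],[[0,0,0],[0,0,0]]], "claw": 0.75}}

```text
t: 8.42
tool_pos: [0.5979, -0.0874, 0.2013]
orientation: [-2.219, -2.221, 0.002]
force: [-0.6, -0.3, -0.5]
opening: 0.0697
gripper_force: 0.0
```

{"op": "apply_moves", "data": {"series": [[[0,0,0],[0,0,0]],[[0,0,0],[0,0,0]],[[0,0,0],[0,0,0]],[[0,0,0],[0,0,0]],[[0,0,0],[0,0,0]],[[0,0,0],[0,0,0]]], "claw": 0, "newtons": 10}}

```text
t: 8.92
tool_pos: [0.5987, -0.0875, 0.2032]
orientation: [2.22, 2.222, 0.0]
force: [1.3, 0.6, -0.5]
opening: 0.0502
gripper_force: 10.0
```

{"op": "apply_moves", "data": {"series": [[[0,0,0],[0,0,0]],[[0,0,0],[0,0,0]],[[0,0,0],[0,0,0]],[[0,0,0],[0,0,0]],[[0,0,-25],[0,0,0]],[[0,0,-40],[0,0,0]],[[0,0,-40],[0,0,0]],[[30,0,-20],[0,0,0]],[[40,0,0],[0,0,0]],[[40,0,0],[0,0,0]],[[40,0,0],[0,0,0]],[[40,0,0],[0,0,0]]], "claw": 0.85}}

```text
t: 9.92
tool_pos: [0.5981, 0.1041, 0.3285]
orientation: [2.221, 2.221, 0.001]
force: [0.9, -0.1, 0.3]
opening: 0.0791
gripper_force: 0.0
```

Run:
```python
from h import *
p,d=robot.read_camera("top");cv2.imwrite("pics/t3.png",p)
q,d=robot.read_camera("scene");cv2.imwrite("pics/s3.png",q)
m,cs=brown(p)
for c in cs: 
    for z in(.018,.044):print(cv2.boundingRect(c),rect("top",c,z),fine(p,c,z))
b=np.deg2rad(74.7)
go([.586,.189,.12],[np.cos(b),np.sin(b),0])
cv2.imwrite("pics/c3.png",np.hstack([cv2.resize(p[180:260,345:455],None,fx=3.6,fy=3.6),cv2.resize(q[215:295,160:270],None,fx=3.6,fy=3.6)]))
```

```text
h.py:48: RuntimeWarning: invalid value encountered in divide
  pts.append(q[k].T@wgt/wgt.sum())
Traceback (most recent call last):
  File "h.py", line 52, in fine
    a,b,c_,d=out; K=np.array([X(a,c_),X(c_,b),X(b,d),X(d,a)])*1000
                                      ~^^^^^^
  File "h.py", line 51, in X
    def X(A,B): t=np.linalg.solve(np.c_[A[1],-B[1]],B[0]-A[0]); return A[0]+t[0]*A[1]
                  ~~~~~~~~~~~~~~~^^^^^^^^^^^^^^^^^^^^^^^^^^^^^
numpy.linalg.LinAlgError: Singular matrix
```

Run:
```python
from h import *
p=cv2.imread("pics/t3.png");q=cv2.imread("pics/s3.png")
for n,i in(("top",p),("scene",q)):
  for c in brown(i)[1]:
    for z in(.018,.044):print(n,cv2.boundingRect(c),rect(n,c,z))
b=np.deg2rad(74.7)
go([.586,.189,.12],[np.cos(b),np.sin(b),0])
cv2.imwrite("pics/c3.png",np.hstack([cv2.resize(p[180:260,345:455],None,fx=3.6,fy=3.6),cv2.resize(q[215:295,160:270],None,fx=3.6,fy=3.6)]))
```

```text
top (273, 217, 12, 23) [5.803e+02 1.655e+02 4.970e+01 2.440e+01 4.000e-01]
top (273, 217, 12, 23) [5.756e+02 1.637e+02 4.870e+01 2.390e+01 4.000e-01]
top (382, 209, 36, 22) [ 599.  -103.3   78.    47.5   89.9]
top (382, 209, 36, 22) [593.9 -99.6  76.5  46.6  89.9]
scene (318, 281, 68, 48) [599.8 193.7 114.3  62.1  75.4]
scene (318, 281, 68, 48) [625.8 202.4 109.1  59.3  75.4]
scene (180, 234, 58, 38) [ 588.7 -110.4  107.4   83.1   87.7]
scene (180, 234, 58, 38) [615.3 -88.  102.5  79.3  87.7]
t 10.02 gp [0.5978 0.1083 0.1612] shift(then turn) [ 81.  -11.2  41.4] turn [-1.000e-04 -2.100e-03  2.735e-01] shift in new axes [ 75.1 -32.7  41.2]
```

View pics/c3.png

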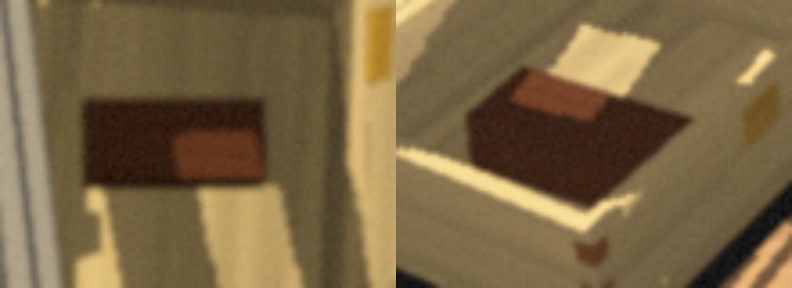

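The crop shows the two-high pile at left (175,140) and right (575,140), both shaded by the gripper. Its left corner edge, right (468,118) to (472,160), runs straight, so the layers look flush. Going for the second blank.

{"op": "apply_moves", "data": {"series": [[[0,0,10],[0,0,0.0912]],[[0,0,10],[0,0,0.0912]],[[0,0,10],[0,0,0.0912]],[[37.5,-16.4,6],[0,0,0]],[[37.5,-16.4,5],[0,0,0]],[[0,0,0],[0,0,0]],[[0,0,0],[0,0,0]]]}}

```text
t: 10.6
tool_pos: [0.5864, 0.185, 0.2864]
orientation: [-2.499, -1.903, 0.002]
force: [-0.0, 0.2, 0.3]
opening: 0.0792
gripper_force: 0.0
```

Run:
```python
from h import *
b=np.deg2rad(74.7)
go([.586,.189,.021],[np.cos(b),np.sin(b),0])
p,_=robot.read_camera("top");cv2.imwrite("pics/t4.png",p);q,_=robot.read_camera("scene");cv2.imwrite("pics/s4.png",q)
for n,i in(("top",p),("scene",q)):
  for c in brown(i)[1]:
    for z in(.044,):print(n,cv2.boundingRect(c),rect(n,c,z), fine(i,c,z) if n=="top" and cv2.boundingRect(c)[0]>350 else"")
```

```text
t 10.6 gp [0.5862 0.1849 0.1194] shift(then turn) [ 3.9 -1.3 98.4] turn [-0.001   0.0006 -0.0024] shift in new axes [ 3.8 -1.4 98.4]
top (273, 217, 16, 24) [5.744e+02 1.593e+02 5.090e+01 3.250e+01 3.000e-01] 
top (385, 208, 34, 23) [ 595.  -103.6   72.    48.8   89.9] (array([ 594.7, -108.1], dtype=float32), 'sides', array([56.1, 77.4, 53.9, 85.1], dtype=float32), 'angles', array([88.8, 89.7,  9.5,  1.6], dtype=float32))
scene (319, 280, 67, 49) [624.1 201.9 112.4  61.   73.9] 
scene (181, 237, 59, 34) [615.5 -86.5 102.1  78.7  88.3]
```

{"op": "apply_moves", "data": {"series": [[[2,-1,35],[0,0,0]],[[2,0,35],[0,0,0]],[[0,0,18],[0,0,0]],[[0,0,10],[0,0,0]],[[0,0,0],[0,0,0]]]}}

```text
t: 11.12
tool_pos: [0.5869, 0.1861, 0.1881]
orientation: [-2.504, -1.897, 0.004]
force: [-0.0, -0.7, -0.1]
opening: 0.0791
gripper_force: 0.0
```

{"op": "apply_moves", "data": {"series": [[[0,0,0],[0,0,0]],[[0,0,0],[0,0,0]],[[0,0,0],[0,0,0]],[[0,0,0],[0,0,0]],[[0,0,0],[0,0,0]],[[0,0,0],[0,0,0]],[[0,0,0],[0,0,0]],[[0,0,0],[0,0,0]]], "claw": 0, "newtons": 20}}

```text
t: 11.78
tool_pos: [0.5874, 0.1876, 0.1897]
orientation: [2.502, 1.899, 0.001]
force: [0.8, -2.6, 5.0]
opening: 0.0498
gripper_force: 20.0
```

Run:
```python
from h import *
go([.5988,-.0875,.16],[0,1,0])
```

```text
t 11.78 gp [0.5876 0.1876 0.0227] shift(then turn) [-261.9   85.2 -137.3] turn [ 0.0011  0.     -0.2725] shift in new axes [-275.1   11.4 -137.3]
```

{"op": "apply_moves", "data": {"series": [[[0,0,-20],[0,0,0]],[[0,0,-38],[0,0,-0.09]],[[0,0,-40],[0,0,-0.0912]],[[0,0,-39],[0,0,-0.0912]],[[-20,-30,0],[0,0,0]],[[-20,-35,0],[0,0,0]],[[-20,-35,0],[0,0,0]],[[-20,-35,0],[0,0,0]],[[-20,-30,0],[0,0,0]],[[0,0,0],[0,0,0]]]}}

```text
t: 12.62
tool_pos: [0.4168, 0.0858, 0.3235]
orientation: [-2.22, -2.218, 0.008]
force: [-0.9, 0.3, -1.1]
opening: 0.0497
gripper_force: 20.0
```

Run:
```python
from h import *
go([.5988,-.0885,.16],[0,1,0])
p,_=robot.read_camera("top");cv2.imwrite("pics/t5.png",p);q,_=robot.read_camera("scene");cv2.imwrite("pics/s5.png",q)
for n,i in(("top",p),("scene",q)):
  for c in brown(i)[1]:
    if n=="top" : print(cv2.boundingRect(c),rect(n,c,.044))
    else: print(cv2.boundingRect(c),cv2.approxPolyDP(c,2.5,True)[:,0].tolist())
cv2.imwrite("pics/c5.png",np.hstack([cv2.resize(p[190:250,350:440],None,fx=4.4,fy=4.4),cv2.resize(q[225:285,165:255],None,fx=4.4,fy=4.4)]))
```

```text
t 12.62 gp [0.4158 0.0856 0.1565] shift(then turn) [-174.2  182.1   -4.3] turn [-0.0059  0.0013 -0.0007] shift in new axes [-174.3  182.    -3.5]
(368, 209, 51, 22) [594.  -85.1 108.8  46.6  89.9]
(181, 235, 58, 36) [[181, 258], [215, 270], [217, 263], [221, 265], [238, 247], [194, 235], [181, 246]]
(337, 167, 33, 26) [[338, 167], [338, 185], [362, 192], [369, 174]]
```

View pics/c5.png

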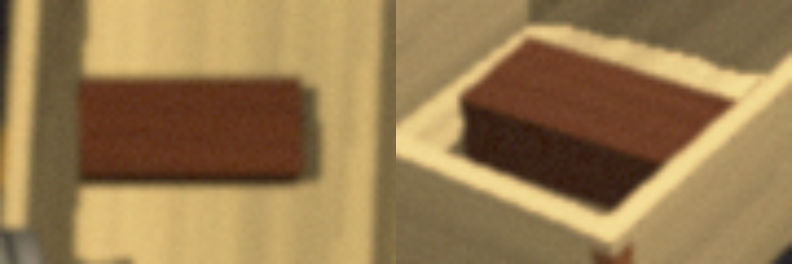

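Run:
```python
from h import *
print(two([417.7,207.6],[180.7,246.8]),two([417.7,229.5],[194.6,233.8]))
p=cv2.imread("pics/t5.png");p0=cv2.imread("pics/top0.png")
for i in(p0,p):
    print("rows",i[203:213,374:412,2].mean(1).round().tolist(),i[225:236,374:412,2].mean(1).round().tolist())
    print("cols",i[213:225,362:374,2].mean(0).round().tolist(),i[213:225,410:426,2].mean(0).round().tolist())
def pr(n,P):
    c=C[n];E=np.array(c["extrinsics"]);k=E[:3,:3]@np.array(P)+E[:3,3];return (k[:2]/k[2]*c["fx"]+[c["cx"],c["cy"]]).round(1)
for z in(.026,.044):
    for sx in(-1,1):
        for sy in(-1,1): P=[.5985+sx*.025,-.0875+sy*.055,z];print(z,sx,sy,pr("top",P),pr("scene",P))
```

```text
(array([ 0.62023469, -0.13957673,  0.04189909]), np.float64(0.0017784146822635613)) (array([ 0.572975  , -0.14025135,  0.04062958]), np.float64(0.0024910118119546927))
rows [206.0, 208.0, 207.0, 200.0, 174.0, 132.0, 100.0, 94.0, 95.0, 95.0] [98.0, 97.0, 95.0, 90.0, 86.0, 112.0, 164.0, 198.0, 208.0, 208.0, 207.0]
cols [106.0, 104.0, 105.0, 106.0, 105.0, 94.0, 90.0, 94.0, 96.0, 96.0, 95.0, 95.0] [94.0, 95.0, 95.0, 94.0, 95.0, 97.0, 94.0, 97.0, 98.0, 120.0, 158.0, 181.0, 188.0, 190.0, 192.0, 194.0]
rows [209.0, 209.0, 206.0, 188.0, 151.0, 113.0, 96.0, 96.0, 97.0, 96.0] [99.0, 98.0, 97.0, 91.0, 75.0, 59.0, 92.0, 154.0, 197.0, 210.0, 210.0]
cols [108.0, 107.0, 107.0, 108.0, 107.0, 101.0, 98.0, 97.0, 96.0, 96.0, 96.0, 96.0] [97.0, 97.0, 95.0, 97.0, 96.0, 97.0, 96.0, 94.0, 90.0, 91.0, 96.0, 107.0, 137.0, 172.0, 190.0, 196.0]
0.026 -1 -1 [418.1 230.1] [195.1 239.8]
0.026 -1 1 [368.2 230.2] [243.5 255. ]
0.026 1 -1 [417.4 207.9] [179.1 254. ]
0.026 1 1 [367.8 208. ] [228.9 270.4]
0.044 -1 -1 [419.5 228.7] [193.9 232.3]
0.044 -1 1 [368.9 228.8] [242.8 247.3]
0.044 1 -1 [418.8 206.2] [177.7 246.4]
0.044 1 1 [368.5 206.2] [228.  262.6]
```

Run:
```python
from h import *
for f in("scene0","s5"):
    q=cv2.imread(f"pics/{f}.png")[...,2].astype(int)
    print(f)
    for v in range(242,263): print(v,q[v,174:192].tolist())
```

```text
scene0
242 [154, 153, 152, 150, 159, 185, 214, 228, 230, 233, 232, 233, 231, 228, 223, 218, 219, 219]
243 [152, 149, 149, 163, 191, 223, 231, 233, 231, 232, 232, 231, 227, 224, 220, 220, 212, 206]
244 [149, 155, 174, 197, 225, 231, 232, 233, 231, 233, 228, 226, 222, 221, 218, 205, 187, 162]
245 [160, 184, 220, 227, 230, 234, 235, 232, 234, 229, 223, 221, 220, 218, 208, 171, 143, 122]
246 [194, 221, 231, 233, 234, 233, 233, 230, 227, 224, 221, 221, 221, 209, 176, 132, 119, 107]
247 [225, 230, 233, 233, 233, 232, 230, 227, 223, 220, 221, 222, 215, 182, 137, 114, 116, 112]
248 [232, 234, 233, 233, 231, 230, 225, 222, 219, 221, 223, 214, 181, 139, 117, 113, 115, 115]
249 [233, 232, 227, 226, 223, 224, 221, 221, 222, 223, 214, 180, 137, 119, 116, 117, 114, 114]
250 [232, 227, 220, 219, 220, 216, 220, 223, 225, 212, 173, 133, 115, 110, 108, 115, 112, 114]
251 [226, 219, 217, 215, 219, 221, 221, 222, 209, 176, 132, 113, 104, 106, 109, 105, 109, 108]
252 [217, 218, 218, 218, 221, 225, 216, 189, 159, 129, 114, 109, 108, 107, 106, 106, 108, 106]
253 [218, 220, 221, 224, 227, 220, 188, 148, 121
[... 1994 characters left out ...]
, 54, 54, 57, 61, 59, 51]
255 [221, 226, 225, 226, 219, 172, 104, 61, 56, 53, 60, 57, 56, 56, 65, 53, 60, 58]
256 [226, 227, 225, 223, 208, 142, 87, 60, 60, 56, 60, 52, 55, 53, 54, 56, 59, 64]
257 [224, 225, 222, 206, 164, 115, 76, 59, 53, 58, 60, 51, 53, 56, 52, 60, 60, 53]
258 [231, 225, 204, 162, 119, 105, 82, 64, 57, 55, 55, 54, 58, 49, 59, 57, 55, 59]
259 [236, 230, 197, 153, 123, 108, 83, 57, 53, 60, 54, 53, 56, 50, 56, 55, 58, 56]
260 [239, 237, 231, 212, 185, 158, 128, 88, 63, 52, 54, 55, 59, 58, 59, 55, 55, 55]
261 [240, 241, 239, 238, 235, 229, 209, 162, 116, 75, 62, 56, 57, 55, 58, 58, 55, 60]
262 [236, 241, 239, 240, 241, 242, 238, 231, 202, 160, 135, 112, 82, 59, 51, 59, 54, 57]
```

{"op": "apply_moves", "data": {"series": [[[-15,16,0],[0,0,0]],[[-27,28,0],[0,0,0]],[[-28,29,0],[0,0,0]],[[-28,29,0],[0,0,0]],[[-28,29,0],[0,0,0]],[[-27,28,0],[0,0,0]],[[-15,16,0],[0,0,0]],[[-6,7,0],[0,0,0]],[[0,0,0],[0,0,0]],[[0,0,0],[0,0,0]]]}}

```text
t: 13.55
tool_pos: [0.6043, -0.0856, 0.3252]
orientation: [-2.22, -2.22, 0.0]
force: [-1.0, 0.1, -1.0]
opening: 0.0498
gripper_force: 20.0
```

Run:
```python
from h import *
go([.5985,-.089,.067],[0,1,0])
robot.read_camera("top")
go([.5985,-.089,.067],[0,1,0])
```

```text
t 13.55 gp [ 0.6041 -0.0855  0.1582] shift(then turn) [-3.5 -5.7 91.2] turn [-0.0013 -0.0009 -0.0001] shift in new axes [-3.4 -5.8 91.2]
t 13.6 gp [ 0.6037 -0.085   0.1584] shift(then turn) [-3.9 -5.3 91.4] turn [-0.0013 -0.0008  0.0007] shift in new axes [-3.9 -5.4 91.4]
```

{"op": "apply_moves", "data": {"series": [[[-2,-3,35],[0,0,0]],[[-2,-2.5,30],[0,0,0]],[[0,0,18],[0,0,0]],[[0,0,7],[0,0,0]],[[0,0,0],[0,0,0]],[[0,0,0],[0,0,0]],[[0,0,0],[0,0,0]]]}}

```text
t: 14.18
tool_pos: [0.5988, -0.0896, 0.2374]
orientation: [2.219, 2.221, 0.002]
force: [-0.3, -0.7, -1.0]
opening: 0.0498
gripper_force: 20.0
```

Run:
```python
from h import *
go([.5985,-.089,.065],[0,1,0]);print(robot.read_state()["force"])
```

```text
t 14.18 gp [ 0.5992 -0.0896  0.0704] shift(then turn) [ 0.6 -0.4  5.4] turn [0.002  0.0003 0.0008] shift in new axes [ 0.6 -0.3  5.4]
[-0.26776271 -0.65290935 -0.97682932]
```

{"op": "apply_moves", "data": {"series": [[[0,0,1.5],[0,0,0]],[[0,0,1.5],[0,0,0]],[[0,0,0],[0,0,0]],[[0,0,0],[0,0,0]]]}}

```text
t: 14.52
tool_pos: [0.5986, -0.0903, 0.2331]
orientation: [2.222, 2.221, 0.0]
force: [0.5, -0.3, -0.8]
opening: 0.0495
gripper_force: 20.0
```

{"op": "apply_moves", "data": {"series": [[[0,0,1],[0,0,0]],[[0,0,0],[0,0,0]],[[0,0,0],[0,0,0]]]}}

```text
t: 14.77
tool_pos: [0.5987, -0.0903, 0.2328]
orientation: [2.222, 2.221, 0.0]
force: [-2.7, 1.2, 5.9]
opening: 0.05
gripper_force: 20.0
```

{"op": "apply_moves", "data": {"series": [[[0,0,0],[0,0,0]],[[0,0,0],[0,0,0]],[[0,0,0],[0,0,0]],[[0,0,0],[0,0,0]],[[0,0,7],[0,0,0]],[[0,0,7],[0,0,0]],[[0,0,0],[0,0,0]]], "claw": 0.75}}

```text
t: 15.35
tool_pos: [0.5976, -0.0901, 0.2157]
orientation: [-2.22, -2.219, 0.003]
force: [-0.7, 0.0, 0.1]
opening: 0.0698
gripper_force: 0.0
```

{"op": "apply_moves", "data": {"series": [[[0,0,0],[0,0,0]],[[0,0,0],[0,0,0]],[[0,0,0],[0,0,0]],[[0,0,0],[0,0,0]],[[0,0,0],[0,0,0]],[[0,0,0],[0,0,0]]], "claw": 0, "newtons": 10}}

```text
t: 15.85
tool_pos: [0.5987, -0.0903, 0.2183]
orientation: [2.221, 2.221, 0.0]
force: [-0.5, -0.1, 0.5]
opening: 0.0497
gripper_force: 10.0
```

{"op": "apply_moves", "data": {"series": [[[0,0,0],[0,0,0]],[[0,0,0],[0,0,0]],[[0,0,0],[0,0,0]],[[0,0,0],[0,0,0]],[[0,0,-20],[0,0,0]],[[0,0,-35],[0,0,0]],[[0,0,-35],[0,0,0]],[[0,0,0],[0,0,0]]], "claw": 0.75}}

```text
t: 16.52
tool_pos: [0.601, -0.0909, 0.3166]
orientation: [2.215, 2.214, 0.01]
force: [1.5, -0.5, 1.1]
opening: 0.0698
gripper_force: 0.0
```

Run:
```python
from h import *
go([.5985,-.017,.035],[0,1,0])
q,_=robot.read_camera("scene")
D=_
g=q[...,2].astype(int);cv2.imwrite("pics/s6.png",q)
for v in range(234,258,2): print(v,g[v,174:190].tolist())
p,D=robot.read_camera("top");cv2.imwrite("pics/t6.png",p)
W=cloud("top",D,np.array([[351,230],[353,260],[356,200]]));print(W)
cv2.imwrite("pics/c6.png",np.hstack([cv2.resize(p[160:310,330:450],None,fx=3.2,fy=3.2),cv2.resize(q[190:340,150:270],None,fx=3.2,fy=3.2)]))
```

```text
t 16.52 gp [ 0.6029 -0.0913  0.1496] shift(then turn) [ 74.2  -3.8 114.4] turn [ 0.0114  0.0027 -0.0002] shift in new axes [ 73.9  -2.5 114.6]
234 [117, 113, 117, 115, 120, 120, 119, 115, 108, 108, 86, 61, 57, 61, 77, 105]
236 [117, 119, 119, 122, 119, 116, 100, 76, 74, 60, 60, 83, 101, 108, 111, 111]
238 [119, 116, 119, 116, 105, 87, 59, 57, 59, 76, 104, 114, 121, 116, 122, 120]
240 [116, 114, 108, 92, 69, 60, 56, 71, 101, 113, 113, 115, 121, 118, 118, 116]
242 [115, 112, 109, 99, 74, 55, 58, 60, 58, 64, 75, 81, 85, 99, 107, 113]
244 [109, 110, 106, 111, 91, 63, 54, 62, 59, 59, 62, 59, 63, 58, 64, 65]
246 [117, 120, 123, 120, 106, 77, 60, 61, 60, 66, 60, 64, 61, 64, 63, 63]
248 [124, 122, 126, 130, 145, 115, 76, 55, 65, 64, 62, 64, 61, 62, 62, 65]
250 [126, 122, 162, 201, 218, 166, 93, 60, 60, 64, 57, 59, 62, 57, 64, 64]
252 [139, 199, 226, 224, 212, 159, 92, 62, 60, 62, 61, 59, 62, 61, 60, 61]
254 [203, 208, 171, 131, 118, 104, 73, 60, 60, 66, 61, 56, 61, 56, 56, 63]
256 [173, 130, 116, 119, 116, 105, 78, 63, 65, 59, 63, 60, 65, 61, 63, 63]
[[ 0.56447119  0.00844557  0.07981415]
 [ 0.50074451  0.00494155  0.07975716]
 [ 0.6295509  -0.00297963  0.07841647]]
```

View pics/c6.png

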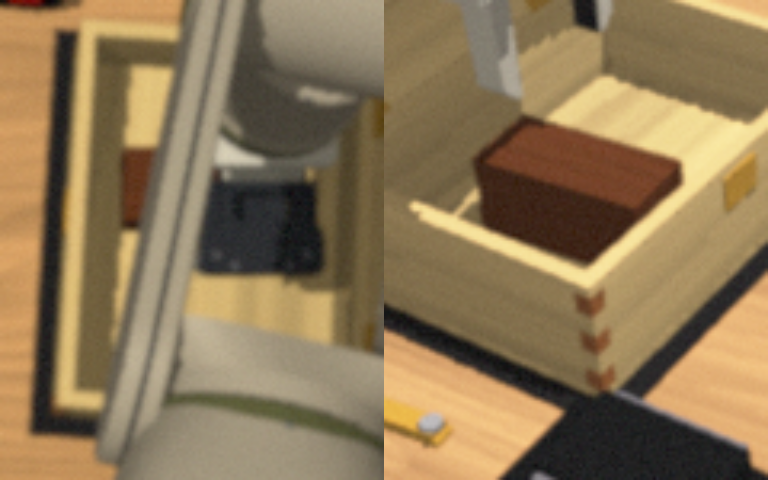

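The crop shows the three-high pile at right (580,185) with slightly stepped ends, and the front gap is visible at left (100,190). I'll square the ends by pushing lightly with closed fingers from the front (+y) side.

{"op": "apply_moves", "data": {"series": [[[20,-1,0],[0,0,0]],[[30,-1,0],[0,0,0]],[[24,-1,0],[0,0,0]],[[0,0,0],[0,0,0]],[[0,0,0],[0,0,0]],[[0,0,0],[0,0,0]],[[0,0,0],[0,0,0]],[[0,0,0],[0,0,0]],[[0,0,0],[0,0,0]]], "claw": 0}}

```text
t: 17.37
tool_pos: [0.5956, -0.0172, 0.3078]
orientation: [-2.223, -2.22, 0.0]
force: [0.7, 0.1, -0.4]
opening: 0.0144
gripper_force: 0.0
```

Run:
```python
from h import *
go([.5985,-.016,.035],[0,1,0]);print(robot.read_state()["opening"])
q,_=robot.read_camera("scene");cv2.imwrite("pics/c7.png",cv2.resize(q[130:300,150:310],None,fx=3.5,fy=3.5))
```

```text
t 17.37 gp [ 0.5955 -0.0172  0.1408] shift(then turn) [  1.2   3.  105.8] turn [-0.0002  0.0001 -0.0014] shift in new axes [  1.2   2.9 105.8]
0.01442716749419443
```

View pics/c7.png

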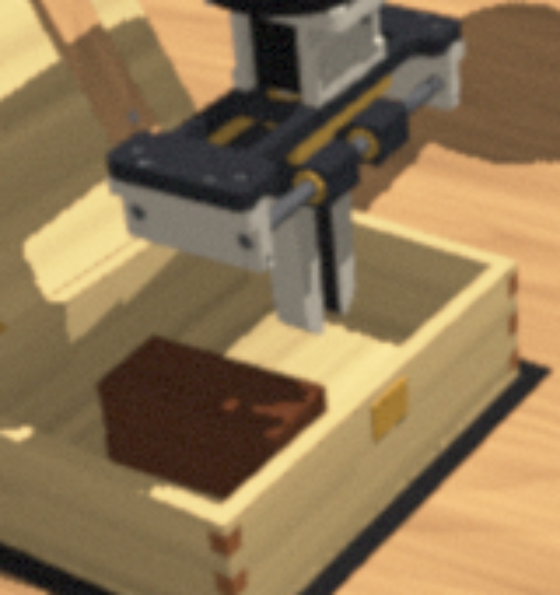

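The crop shows the closed fingers at (310,290), just inside the front wall and beyond the pile end at (320,395). The gap is clear, so I'm descending carefully.

{"op": "apply_moves", "data": {"series": [[[1,1.5,30],[0,0,0]],[[0,1.5,25],[0,0,0]],[[0,0,10],[0,0,0]],[[0,0,0],[0,0,0]],[[0,0,0],[0,0,0]]]}}

```text
t: 17.83
tool_pos: [0.5984, -0.0155, 0.2429]
orientation: [-2.221, -2.22, 0.001]
force: [-0.9, -0.1, 0.4]
opening: 0.0004
gripper_force: 0.0
```

{"op": "apply_moves", "data": {"series": [[[0,0,15],[0,0,0]],[[0,0,15],[0,0,0]],[[0,0,6],[0,0,0]],[[0,0,0],[0,0,0]],[[0,0,0],[0,0,0]]]}}

```text
t: 18.25
tool_pos: [0.599, -0.0154, 0.2082]
orientation: [2.221, 2.221, 0.001]
force: [0.6, 0.2, 0.3]
opening: 0.0006
gripper_force: 0.0
```

{"op": "apply_moves", "data": {"series": [[[-2,0,0],[0,0,0]],[[-2,0,0],[0,0,0]],[[-1,0,0],[0,0,0]],[[0,0,0],[0,0,0]],[[0,0,0],[0,0,0]]]}}

```text
t: 18.67
tool_pos: [0.5987, -0.0205, 0.2074]
orientation: [2.222, 2.221, 0.001]
force: [-0.4, 0.3, -0.5]
opening: 0.0006
gripper_force: 0.0
```

{"op": "apply_moves", "data": {"series": [[[0,0,6],[0,0,0]],[[-1,0,0],[0,0,0]],[[-1,0,0],[0,0,0]],[[0,0,0],[0,0,0]]]}}

```text
t: 19.0
tool_pos: [0.5983, -0.0224, 0.2006]
orientation: [-2.221, -2.221, 0.001]
force: [0.1, 0.2, -0.1]
opening: 0.0006
gripper_force: 0.0
```

{"op": "apply_moves", "data": {"series": [[[-1,0,0],[0,0,0]],[[0,0,0],[0,0,0]],[[0,0,0],[0,0,0]]]}}

```text
t: 19.25
tool_pos: [0.5986, -0.0234, 0.2011]
orientation: [2.222, 2.221, 0.0]
force: [-0.7, 0.3, -0.5]
opening: 0.0006
gripper_force: 0.1
```

{"op": "apply_moves", "data": {"series": [[[-1,0,0],[0,0,0]],[[0,0,0],[0,0,0]],[[0,0,0],[0,0,0]]]}}

```text
t: 19.5
tool_pos: [0.5986, -0.0243, 0.2011]
orientation: [2.222, 2.221, 0.0]
force: [-0.3, 0.7, 0.2]
opening: 0.0005
gripper_force: 0.4
```

{"op": "apply_moves", "data": {"series": [[[-1,0,0],[0,0,0]],[[0,0,0],[0,0,0]],[[0,0,0],[0,0,0]]]}}

```text
t: 19.75
tool_pos: [0.5986, -0.0253, 0.2011]
orientation: [2.222, 2.221, 0.0]
force: [-0.2, 2.6, 0.5]
opening: 0.0006
gripper_force: 0.5
```

{"op": "apply_moves", "data": {"series": [[[-0.7,0,0],[0,0,0]],[[-0.7,0,0],[0,0,0]],[[0,0,0],[0,0,0]],[[0,0,0],[0,0,0]]]}}

```text
t: 20.08
tool_pos: [0.5986, -0.0267, 0.2011]
orientation: [2.222, 2.221, 0.0]
force: [-0.5, 2.0, 2.0]
opening: 0.0007
gripper_force: 0.7
```

{"op": "apply_moves", "data": {"series": [[[-0.7,0,0],[0,0,0]],[[-0.7,0,0],[0,0,0]],[[0,0,0],[0,0,0]],[[0,0,0],[0,0,0]]]}}

```text
t: 20.42
tool_pos: [0.5986, -0.0282, 0.2011]
orientation: [2.222, 2.221, 0.0]
force: [0.4, 1.4, 1.3]
opening: 0.0006
gripper_force: 0.9
```

Run:
```python
from h import *
q,_=robot.read_camera("scene");cv2.imwrite("pics/s8.png",q);g=q[...,2].astype(int)
for v in range(238,262,2): print(v,g[v,170:190].tolist())
```

```text
238 [113, 113, 124, 154, 144, 96, 57, 52, 56, 57, 50, 59, 59, 68, 61, 44, 22, 22, 25, 25]
240 [114, 117, 128, 153, 141, 89, 63, 56, 58, 60, 61, 57, 57, 73, 114, 116, 100, 82, 69, 58]
242 [113, 116, 123, 152, 155, 107, 64, 58, 58, 57, 56, 57, 57, 71, 99, 116, 125, 126, 128, 122]
244 [112, 111, 117, 143, 144, 118, 76, 58, 58, 63, 56, 61, 55, 59, 59, 64, 73, 100, 120, 127]
246 [103, 107, 103, 122, 172, 189, 125, 70, 61, 64, 61, 59, 62, 61, 60, 56, 56, 86, 126, 121]
248 [105, 108, 112, 120, 123, 119, 93, 64, 52, 55, 57, 59, 58, 61, 55, 61, 57, 81, 125, 129]
250 [115, 121, 120, 125, 119, 116, 93, 76, 54, 58, 57, 56, 60, 54, 57, 59, 58, 63, 90, 119]
252 [122, 116, 122, 114, 110, 112, 107, 84, 62, 58, 59, 59, 58, 61, 61, 54, 55, 59, 68, 93]
254 [116, 113, 108, 108, 110, 112, 112, 95, 72, 63, 64, 60, 61, 61, 57, 60, 60, 57, 58, 57]
256 [145, 123, 111, 110, 117, 112, 116, 106, 79, 57, 54, 55, 56, 59, 62, 65, 64, 61, 61, 56]
258 [240, 239, 231, 203, 153, 123, 113, 107, 86, 67, 60, 55, 54, 61, 59, 56, 59, 61, 59, 57]
260 [242, 243, 243, 244, 221, 159, 126, 117, 107, 85, 71, 66, 59, 61, 59, 59, 58, 53, 54, 57]
```

The edge positions run uniformly down the pile corner (174.9 px at row 240 to 177.9 px at row 258, as perspective predicts), so the ends are flush. Backing out, then measuring the lid.

{"op": "apply_moves", "data": {"series": [[[4,0,0],[0,0,0]],[[0,0,-25],[0,0,0]],[[0,0,-40],[0,0,0]],[[0,0,-40],[0,0,0]],[[0,0,-40],[0,0,0]],[[0,0,-40],[0,0,0]],[[0,0,-40],[0,0,0]],[[0,0,-20],[0,0,0]],[[0,0,0],[0,0,0]]], "claw": 0.6}}

```text
t: 21.22
tool_pos: [0.5994, -0.0242, 0.4535]
orientation: [2.216, 2.215, 0.01]
force: [-0.2, -0.3, 0.9]
opening: 0.0537
gripper_force: 0.0
```

```bash
cat >> h.py <<'E'
def turn(x,z):
    z=np.array(z,float)/np.linalg.norm(z);x=np.array(x,float);x-=z*(x@z);x/=np.linalg.norm(x)
    return R.from_matrix(np.c_[x,np.cross(z,x),z])
def rel(grasp,T):
    s=robot.read_state();R0=R.from_rotvec(s["orientation"]);z=T.as_matrix()[:,2];t=np.array(grasp)-.167*z-s["tool_pos"]
    print("t",round(s["t"],2),"gp",np.round(s["tool_pos"]+.167*R0.as_matrix()[:,2],4),"turn",np.round((R0.inv()*T).as_rotvec(),4),"shift old axes",np.round(R0.inv().apply(t)*1000,1),"new axes",np.round(T.inv().apply(t)*1000,1),"q",np.round(s["q"],2))
E
python3 - <<'E'
from h import *
D=np.load("pics/top0.npy")
v,u=np.mgrid[140:310,440:545];uv=np.c_[u.ravel(),v.ravel()];W=cloud("top",D,uv)
k=(W[:,2]>.228)&(W[:,2]<.256);L=W[k];L=L[(L[:,0]>.43)&(L[:,0]<.65)]
c=L.mean(0);n=np.linalg.svd(L-c,full_matrices=0)[2][2];n*=np.sign(n[1]);print("inner normal",n,c,"tilt q deg",90+np.degrees(np.arcsin(n[2])), "rms",np.std((L-c)@n))
bx=-n.copy();bx[2]=0;bx/=np.linalg.norm(bx);by=np.array([-bx[1],bx[0],0]);print("bx",bx,np.degrees(np.arctan2(by[1],by[0])))
A=W[(W[:,2]>.24)&(W[:,2]<.28)];s=A@by;mid=(np.percentile(s,.5)+np.percentile(s,99.5))/2;print("len",np.ptp(np.percentile(s,[.5,99.5])),"max z",np.percentile(A[:,2],[90,99]))
# hinge line point on inner plane at z=.08
t=(.08-c[2]); P=c-((c[2]-.08))*np.array([0,0,1]); d=((c-P)@n)/(bx@n); H=P+bx*d; H=H+by*(mid-H@by);print("H",H)
for (zlo) in (.08,):
    q=2.094;uu=-np.cos(q)*bx+np.sin(q)*np.array([0,0,1]);no=np.sin(q)*bx+np.cos(q)*np.array([0,0,1])
    E=H+.208*uu+.0075*no;print("edge",E,"box centre",H-.1*bx)
    T=turn(by,-uu);rel(E+.06*uu,T)
E
```

```text
inner normal [0.05248341 0.70569457 0.70656964] [ 0.53865297 -0.28707651  0.24425278] tilt q deg 134.95649296191928 rms 0.0032989680455071634
bx [-0.07416645 -0.99724588  0.        ] -4.253330152089609
len 0.2577104516451486 max z [0.25810701 0.26123928]
H [ 0.56427131 -0.12452532  0.08      ]
edge [ 0.55608145 -0.23464669  0.25642693] box centre [ 0.57168796 -0.02480073  0.08      ]
t 21.22 gp [ 0.6012 -0.0245  0.2865] turn [0.4083 0.4222 1.6059] shift old axes [-323.6  -51.6    0.5] new axes [ -27.6  283.1 -162.7] q [-0.13  0.11  1.42 -0.    1.6  -0.13]
```

Run:
```python
from h import *
D=np.load("pics/top0.npy");pt=cv2.imread("pics/top0.png")
bx=np.array([-.0737,-.9973,0]);by=np.array([.9973,-.0737,0])
v,u=np.mgrid[140:310,340:545];uv=np.c_[u.ravel(),v.ravel()];W=cloud("top",D,uv)
W=W[(W[:,2]>.06)&(abs(W@by-.565)<.09)]
X=W@bx
for z in np.arange(.1,.27,.01):
    k=abs(W[:,2]-z)<.005;print(round(z,3),k.sum(),np.percentile(X[k],[5,25,50,75,95]).round(4), "hinge", np.round(np.median(X[k])-(z-.08)/np.tan(np.pi-2.094),4))
k=abs(W[:,2]-.08)<.008;print(np.percentile(X[k],[1,5,95,99]).round(4))
print("edge px rays z=.26/.2526",plane("top",[[529,170],[529,270]],.2526)@bx, pt[220,500:545,2].tolist())
```

```text
0.1 284 [0.1571 0.1593 0.1609 0.1625 0.1645] hinge 0.1493
0.11 258 [0.1623 0.1652 0.1669 0.1688 0.1713] hinge 0.1496
0.12 347 [0.1599 0.1656 0.1716 0.1741 0.1767] hinge 0.1486
0.13 355 [0.1646 0.1696 0.1775 0.1796 0.1823] hinge 0.1486
0.14 363 [0.1709 0.176  0.1832 0.1855 0.188 ] hinge 0.1486
0.15 372 [0.1766 0.1819 0.1886 0.1911 0.1937] hinge 0.1482
0.16 385 [0.1824 0.1876 0.1946 0.1969 0.1998] hinge 0.1484
0.17 391 [0.1879 0.1929 0.2003 0.2028 0.2053] hinge 0.1483
0.18 418 [0.1939 0.1991 0.2061 0.2085 0.2113] hinge 0.1484
0.19 418 [0.1998 0.2047 0.2122 0.2143 0.2171] hinge 0.1488
0.2 408 [0.2055 0.2099 0.2176 0.2201 0.2227] hinge 0.1484
0.21 448 [0.2105 0.2158 0.223  0.2255 0.2282] hinge 0.148
0.22 553 [0.2172 0.2258 0.2295 0.232  0.2344] hinge 0.1488
0.23 516 [0.2229 0.2336 0.2359 0.2378 0.24  ] hinge 0.1494
0.24 476 [0.2382 0.2404 0.2421 0.2438 0.2461] hinge 0.1498
0.25 719 [0.2441 0.2471 0.2495 0.2601 0.2646] hinge 0.1514
0.26 499 [0.2499 0.2521 0.2544 0.2577 0.2613] hinge 0.1506
[-0.0508 -0.0499  0.1537  0.1557]
edge px rays z=.26/.2526 [0.2628224  0.26568124] [186, 183, 185, 188, 191, 196, 199, 196, 200, 197, 197, 199, 196, 197, 187, 180, 173, 176, 177, 177, 186, 188, 189, 193, 202, 193, 181, 176, 178, 175, 148, 111, 101, 95, 93, 100, 119, 158, 183, 192, 195, 195, 192, 197, 192]
```

{"op": "apply_moves", "data": {"series": [[[0,0,-4],[0.0292,0.0302,0.1147]],[[0,0,-4],[0.0292,0.0302,0.1147]],[[0,0,-4],[0.0292,0.0302,0.1147]],[[0,0,-4],[0.0292,0.0302,0.1147]],[[0,0,-4],[0.0292,0.0302,0.1147]],[[0,0,-4],[0.0292,0.0302,0.1147]],[[0,0,-4],[0.0292,0.0302,0.1147]],[[0,0,-4],[0.0292,0.0302,0.1147]],[[0,0,-4],[0.0292,0.0302,0.1147]],[[0,0,-4],[0.0292,0.0302,0.1147]],[[0,0,-4],[0.0292,0.0302,0.1147]],[[0,0,-4],[0.0292,0.0302,0.1147]]]}}

```text
t: 22.22
tool_pos: [0.602, -0.034, 0.4909]
orientation: [-2.667, -0.214, -0.007]
force: [0.3, -0.1, 0.1]
opening: 0.0554
gripper_force: 0.0
```

{"op": "apply_moves", "data": {"series": [[[0,0,0],[0.0292,0.0302,0.1147]],[[0,0,0],[0.0292,0.0302,0.1147]],[[0,0,0],[0,0,0]],[[0,0,0],[0,0,0]]]}}

```text
t: 22.55
tool_pos: [0.6016, -0.0342, 0.4912]
orientation: [-2.616, 0.098, -0.01]
force: [-0.2, 1.4, 0.2]
opening: 0.0559
gripper_force: 0.0
```

```bash
cat >> h.py <<'E'
bx=np.array([-.0737,-.9973,0]);by=np.array([.9973,-.0737,0]);ez=np.array([0,0,1.])
def lid(q,back):
    u=-np.cos(q)*bx+np.sin(q)*ez;no=np.sin(q)*bx+np.cos(q)*ez
    return .1497*bx+.572*by+.08*ez+(.208-back)*u+.0075*no, turn(by,-u)
E
python3 - <<'E'
from h import *
rel(*lid(2.094,-.06))
q,_=robot.read_camera("scene");cv2.imwrite("pics/s9.png",q)
E
```

```text
t 22.55 gp [0.6059 0.0493 0.3466] turn [-0.001   0.0111 -0.0038] shift old axes [ -30.9  351.5 -158.7] new axes [ -30.5  351.5 -158.7] q [-0.3   0.14  1.37  0.52  1.75  1.41]
```

{"op": "apply_moves", "data": {"series": [[[-1.6,17.5,-8],[0,0.006,-0.004]],[[-3,35,-16],[0,0.005,0]],[[-3,35,-16],[0,0,0]],[[-3,35,-16],[0,0,0]],[[-3,35,-16],[0,0,0]],[[-3,35,-16],[0,0,0]],[[-3,35,-16],[0,0,0]],[[-3,35,-16],[0,0,0]],[[-3,35,-16],[0,0,0]],[[-3,35,-16],[0,0,0]],[[-1.6,17.5,-8],[0,0,0]],[[0,0,0],[0,0,0]]]}}

```text
t: 23.6
tool_pos: [0.5412, -0.4177, 0.4529]
orientation: [-2.615, 0.102, -0.025]
force: [-0.4, 1.0, -0.5]
opening: 0.0559
gripper_force: 0.0
```

{"op": "apply_moves", "data": {"series": [[[-2,19,0],[0,0,0]],[[0,0,0],[0,0,0]],[[0,0,0],[0,0,0]]]}}

```text
t: 23.85
tool_pos: [0.5398, -0.4294, 0.4449]
orientation: [-2.614, 0.098, -0.026]
force: [1.1, 0.0, 0.7]
opening: 0.0553
gripper_force: 0.0
```

Run:
```python
from h import *
rel(*lid(2.094,-.06));rel(*lid(2.094,.012))
q,_=robot.read_camera("scene");cv2.imwrite("pics/s10.png",q)
p,_=robot.read_camera("top");cv2.imwrite("pics/t10.png",p)
cv2.imwrite("pics/c10.png",np.hstack([cv2.resize(q[60:320,30:300],None,fx=1.48,fy=1.48),cv2.resize(p[100:360,340:610],None,fx=1.48,fy=1.48)]))
```

```text
t 23.85 gp [ 0.546  -0.3458  0.3005] turn [-0.0029 -0.     -0.0009] shift old axes [  2.  -17.    0.4] new axes [  2.  -17.    0.3] q [-0.85  0.54  0.96  0.4   1.99  0.9 ]
t 23.85 gp [ 0.546  -0.3458  0.3005] turn [-0.0029 -0.     -0.0009] shift old axes [  2.  -16.8  72.4] new axes [  2.  -17.   72.3] q [-0.85  0.54  0.96  0.4   1.99  0.9 ]
```

View pics/c10.png

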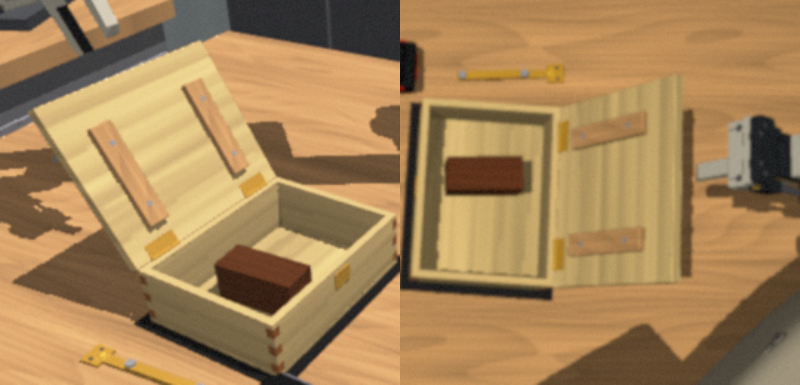

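The crop shows the pile as one square block, left (262,280) and right (485,175). The lid still lies back on its stop, and the gripper is just past its free edge at right (700,170), roughly mid-length.

{"op": "apply_moves", "data": {"series": [[[1,-9,0],[-0.002,0,0]],[[1,-8,0],[0,0,0]],[[0,0,10],[0,0,0]],[[0,0,12],[0,0,0]],[[0,0,0],[0,0,0]],[[0,0,0],[0,0,0]]]}}

```text
t: 24.45
tool_pos: [0.5439, -0.403, 0.4359]
orientation: [-2.617, 0.097, -0.027]
force: [1.1, -0.0, 0.1]
opening: 0.0559
gripper_force: 0.0
```

Run:
```python
from h import *
rel(*lid(2.094,.012))
q,_=robot.read_camera("scene");p,_=robot.read_camera("top")
cv2.imwrite("pics/c11.png",np.hstack([cv2.resize(q[50:250,30:230],None,fx=2,fy=2),cv2.resize(p[130:330,430:630],None,fx=2,fy=2)]))
```

```text
t 24.45 gp [ 0.5502 -0.3198  0.2913] turn [ 0.     -0.0009 -0.0004] shift old axes [-0.1  1.6 51.3] new axes [-0.1  1.6 51.3] q [-0.82  0.49  1.04  0.41  1.95  0.91]
```

View pics/c11.png

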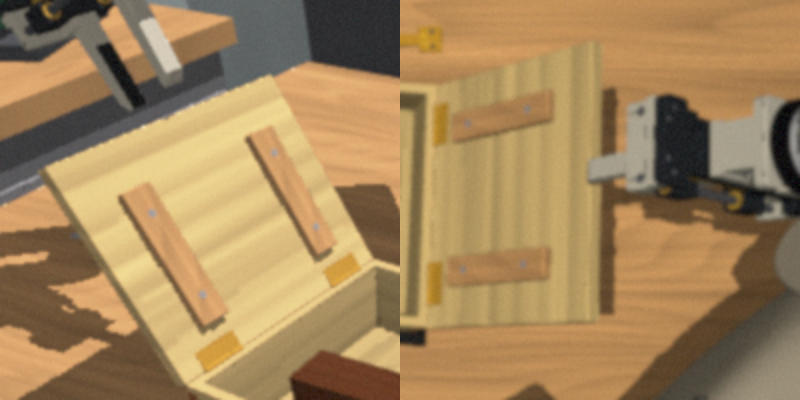

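The crop shows the two fingertips at left (135,105) and (175,80), standing either side of the lid edge line (42,170)–(270,78). Descending over the edge.

{"op": "apply_moves", "data": {"series": [[[0,1.5,12],[0,0,0]],[[0,0,12],[0,0,0]],[[0,0,0],[0,0,0]]]}}

```text
t: 24.8
tool_pos: [0.5443, -0.3931, 0.4125]
orientation: [-2.616, 0.099, -0.025]
force: [-0.9, -0.1, -0.6]
opening: 0.0558
gripper_force: 0.0
```

{"op": "apply_moves", "data": {"series": [[[0,0,12],[0,0,0]],[[0,0,10],[0,0,0]],[[0,0,5],[0,0,0]],[[0,0,0],[0,0,0]],[[0,0,0],[0,0,0]]]}}

```text
t: 25.22
tool_pos: [0.5454, -0.3802, 0.3906]
orientation: [-2.617, 0.099, -0.027]
force: [0.1, 0.2, 0.4]
opening: 0.0562
gripper_force: 0.0
```

Run:
```python
from h import *
rel(*lid(2.094,.012));print(robot.read_state()["force"])
```

```text
t 25.22 gp [ 0.5518 -0.297   0.2459] turn [-0.     -0.0015 -0.0017] shift old axes [ 0.1 -1.3  0.6] new axes [ 0.1 -1.3  0.6] q [-0.8   0.47  1.15  0.4   1.86  0.9 ]
[0.06971603 0.23018387 0.38614478]
```

Depth reached without contact. Closing gently.

{"op": "apply_moves", "data": {"series": [[[0,-0.7,0],[0,0,0]],[[0,0,0],[0,0,0]],[[0,0,0],[0,0,0]],[[0,0,0],[0,0,0]],[[0,0,0],[0,0,0]],[[0,0,0],[0,0,0]],[[0,0,0],[0,0,0]],[[0,0,0],[0,0,0]],[[0,0,0],[0,0,0]]], "claw": 0, "newtons": 12}}

```text
t: 25.97
tool_pos: [0.5455, -0.3792, 0.3912]
orientation: [-2.616, 0.098, -0.028]
force: [-0.4, 4.3, 3.1]
opening: 0.0147
gripper_force: 12.0
```

{"op": "apply_moves", "data": {"series": [[[0,0,0],[0,0,0]],[[0,0,0],[0,0,0]]], "newtons": 30}}

```text
t: 26.13
tool_pos: [0.5455, -0.3792, 0.3912]
orientation: [-2.616, 0.098, -0.028]
force: [-1.5, 4.8, 3.8]
opening: 0.015
gripper_force: 30.0
```

Run:
```python
from h import *
rel(*lid(2.094,.012));s=robot.read_state();print(s["force"],s["opening"],s["gripper_force"])
for q in np.linspace(2.094,1.51,13): rel(*lid(q,.012))
```

```text
t 26.13 gp [ 0.5519 -0.2959  0.2466] turn [-0.0006 -0.0015 -0.0009] shift old axes [ 0.  -0.1  0.6] new axes [ 0.  -0.1  0.6] q [-0.79  0.47  1.16  0.4   1.86  0.9 ]
[-1.48458816  4.75632138  3.76187344] 0.014979676936385791 30.000524818897247
t 26.13 gp [ 0.5519 -0.2959  0.2466] turn [-0.0006 -0.0015 -0.0009] shift old axes [ 0.  -0.1  0.6] new axes [ 0.  -0.1  0.6] q [-0.79  0.47  1.16  0.4   1.86  0.9 ]
t 26.13 gp [ 0.5519 -0.2959  0.2466] turn [-0.0493 -0.0015 -0.0009] shift old axes [ -0.  -17.7   0.7] new axes [  0.  -17.7  -0.2] q [-0.79  0.47  1.16  0.4   1.86  0.9 ]
t 26.13 gp [ 0.5519 -0.2959  0.2466] turn [-0.0979 -0.0015 -0.0009] shift old axes [ -0.  -35.4   1.6] new axes [  0.  -35.4  -1.8] q [-0.79  0.47  1.16  0.4   1.86  0.9 ]
t 26.13 gp [ 0.5519 -0.2959  0.2466] turn [-0.1466 -0.0014 -0.001 ] shift old axes [ -0.  -52.9   3.4] new axes [  0.  -52.9  -4.3] q [-0.79  0.47  1.16  0.4   1.86  0.9 ]
t 26.13 gp [ 0.5519 -0.2959  0.2466] turn [-0.1953 -0.0014 -0.001 ] shift old axes [ -0.1 -70.4   6.1] new axes [  0.  -70.3  -7.7] q [-0.79  0.47  1.16  0.4   1.86  0.9 ]
t 
[... 739 characters left out ...]
[ 0.5519 -0.2959  0.2466] turn [-0.4386 -0.0013 -0.0012] shift old axes [  -0.2 -154.7   31.8] new axes [   0.  -153.6  -36.9] q [-0.79  0.47  1.16  0.4   1.86  0.9 ]
t 26.13 gp [ 0.5519 -0.2959  0.2466] turn [-0.4873 -0.0013 -0.0012] shift old axes [  -0.2 -170.7   39.4] new axes [   0.  -169.3  -45.1] q [-0.79  0.47  1.16  0.4   1.86  0.9 ]
t 26.13 gp [ 0.5519 -0.2959  0.2466] turn [-0.5359 -0.0012 -0.0013] shift old axes [  -0.2 -186.3   47.7] new axes [   0.  -184.5  -54.1] q [-0.79  0.47  1.16  0.4   1.86  0.9 ]
t 26.13 gp [ 0.5519 -0.2959  0.2466] turn [-0.5846 -0.0012 -0.0013] shift old axes [  -0.3 -201.4   56.8] new axes [   0.  -199.3  -63.8] q [-0.79  0.47  1.16  0.4   1.86  0.9 ]
```

{"op": "apply_moves", "data": {"series": [[[0,-4.4,-0.06],[-0.0122,0,0]],[[0,-8.8,-0.08],[-0.0243,0,0]],[[0,-8.8,-0.08],[-0.0243,0,0]],[[0,-8.8,-0.08],[-0.0243,0,0]],[[0,-8.8,-0.08],[-0.0243,0,0]],[[0,-8.8,-0.08],[-0.0243,0,0]],[[0,-8.8,-0.08],[-0.0243,0,0]],[[0,-8.8,-0.08],[-0.0243,0,0]],[[0,-8.8,-0.08],[-0.0243,0,0]],[[0,-4.4,-0.06],[-0.0122,0,0]],[[0,0,0],[0,0,0]],[[0,0,0],[0,0,0]]]}}

```text
t: 27.13
tool_pos: [0.5508, -0.3079, 0.4244]
orientation: [-2.836, 0.107, -0.018]
force: [-1.7, 0.7, 4.3]
opening: 0.0147
gripper_force: 30.0
```

Run:
```python
from h import *
s=robot.read_state();z=R.from_rotvec(s["orientation"]).as_matrix()[:,2]
q=np.arctan2(-z[2],z@bx*1);print("tool q",q, "gp q",np.arctan2(*( lambda r:(r[1],r[0]))(( (s["tool_pos"]+.167*z)[2]-.08, .1497-(s["tool_pos"]+.167*z)@bx))),s["force"],s["opening"],s["wrist_torque"])
for k in(1.8,1.7,1.51): rel(*lid(k,.012))
```

```text
tool q 1.8746138376763815 gp q -0.3465292552315251 [-1.6893961   0.6959629   4.33568728] 0.014701578128121751 [0.89547619 0.41261133 0.12703711]
t 27.13 gp [ 0.5547 -0.2581  0.265 ] turn [-0.0746 -0.0013 -0.0016] shift old axes [ -0.1 -28.    1. ] new axes [ -0.  -28.   -1.1] q [-0.67  0.28  1.3   0.25  1.73  1.  ]
t 27.13 gp [ 0.5547 -0.2581  0.265 ] turn [-0.1746 -0.0013 -0.0016] shift old axes [ -0.1 -64.1   4.8] new axes [ -0.  -63.9  -6.4] q [-0.67  0.28  1.3   0.25  1.73  1.  ]
t 27.13 gp [ 0.5547 -0.2581  0.265 ] turn [-0.3646 -0.0011 -0.0017] shift old axes [  -0.2 -130.8   21.7] new axes [  -0.  -130.   -26.3] q [-0.67  0.28  1.3   0.25  1.73  1.  ]
```

{"op": "apply_moves", "data": {"series": [[[0,-4.4,0],[-0.0122,0,0]],[[0,-8.8,0],[-0.0243,0,0]],[[0,-8.8,0],[-0.0243,0,0]],[[0,-8.8,-0.08],[-0.0243,0,0]],[[0,-8.8,-0.08],[-0.0243,0,0]],[[0,-8.8,-0.08],[-0.0243,0,0]],[[0,-8.8,-0.08],[-0.0243,0,0]],[[0,-8.8,-0.08],[-0.0243,0,0]],[[0,-8.8,-0.08],[-0.0243,0,0]],[[0,-8.8,-0.08],[-0.0243,0,0]],[[0,-4.4,0],[-0.0122,0,0]],[[0,0,0],[0,0,0]]]}}

```text
t: 28.13
tool_pos: [0.5573, -0.2217, 0.4424]
orientation: [-3.079, 0.116, -0.005]
force: [-5.8, 2.7, 6.5]
opening: 0.015
gripper_force: 30.0
```

{"op": "apply_moves", "data": {"series": [[[0,0,0],[0,0,0]],[[0,0,0],[0,0,0]]]}}

```text
t: 28.3
tool_pos: [0.5573, -0.2225, 0.4423]
orientation: [-3.078, 0.118, -0.005]
force: [-6.1, 3.4, 8.2]
opening: 0.0146
gripper_force: 30.1
```

Run:
```python
from h import *
s=robot.read_state();print(s["force"],s["wrist_torque"],s["opening"])
rel(*lid(1.51,.012))
```

```text
[-6.08820339  3.41597425  8.18480761] [1.34877473 0.87793968 0.12439633] 0.014613857373092398
t 28.3 gp [ 0.5582 -0.2123  0.2756] turn [-0.1224 -0.0008 -0.0026] shift old axes [ -0.3 -45.7   2.3] new axes [ -0.1 -45.6  -3.2] q [-0.48  0.13  1.42  0.06  1.61  1.17]
```

{"op": "apply_moves", "data": {"series": [[[0,-4.5,-0.2],[-0.0122,0,0]],[[0,-9,-0.1],[-0.0245,0,0.001]],[[0,-9,-0.1],[-0.0245,0,0.001]],[[0,-9,-0.1],[-0.0245,0,0]],[[0,-9,-0.1],[-0.0245,0,0]],[[0,-4.5,0],[-0.0122,0,0]],[[0,0,0],[0,0,0]],[[0,0,0],[0,0,0]],[[0,0,0],[0,0,0]]]}}

```text
t: 29.05
tool_pos: [0.5607, -0.1777, 0.4434]
orientation: [3.078, -0.121, -0.003]
force: [-5.7, 4.5, 8.1]
opening: 0.0146
gripper_force: 30.1
```

Run:
```python
from h import *
s=robot.read_state();print(s["force"],s["wrist_torque"],s["opening"])
rel(*lid(1.51,.012))
q,D=robot.read_camera("scene");p,_=robot.read_camera("top")
rel(*lid(1.51,.012))
# lid inner face plane from scene depth: points near the lid away from gripper/battens
v,u=np.mgrid[60:240:2,40:330:2];W=cloud("scene",D,np.c_[u.ravel(),v.ravel()])
Y=W@by-.572;X=W@bx-.1497
k=(W[:,2]>.1)&(W[:,2]<.28)&(abs(Y)<.125)&(abs(X)<.06)&((abs(Y)>.1)|((abs(Y)<.05)&(W[:,2]<.22)))
c=np.polyfit(W[k,2]-.08,X[k],1);r=X[k]-np.polyval(c,W[k,2]-.08);k2=abs(r)<.004;c=np.polyfit(W[k][k2,2]-.08,X[k][k2],1)
print("n",k2.sum(),"lid angle",np.pi/2+np.arctan(c[0]),"at hinge",c[1])
cv2.imwrite("pics/c12.png",np.hstack([cv2.resize(q[40:300,60:330],None,fx=1.48,fy=1.48),cv2.resize(p[100:360,340:610],None,fx=1.48,fy=1.48)]))
```

```text
[-5.69237388  4.54963884  8.14008032] [1.110518   1.07973421 0.10286845] 0.01455184450602054
t 29.05 gp [ 0.56   -0.1878  0.2767] turn [ 0.0002 -0.0002 -0.0046] shift old axes [-0.3 -0.8  0.6] new axes [-0.3 -0.8  0.6] q [-0.38  0.08  1.47 -0.06  1.57  1.27]
t 29.15 gp [ 0.56   -0.1879  0.2767] turn [-0.     -0.0002 -0.0048] shift old axes [-0.3 -0.9  0.5] new axes [-0.3 -0.9  0.5] q [-0.38  0.08  1.47 -0.06  1.57  1.27]
n 1067 lid angle 1.5133689677249984 at hinge -0.00032525220289277587
```

View pics/c12.png

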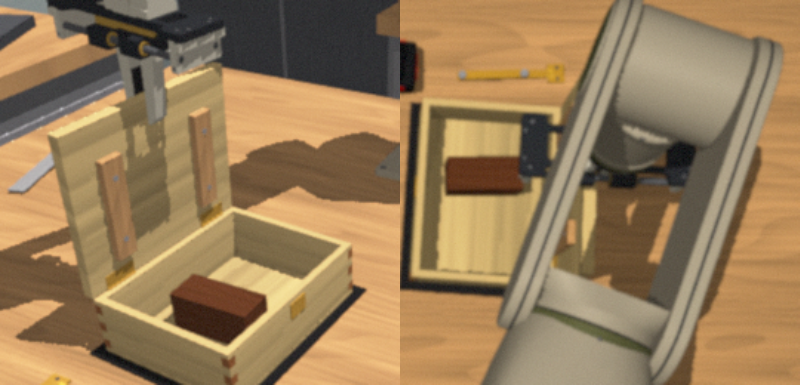

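The lid stands at 1.513 rad by scene depth (target 1.51), gripped and still. The pile is intact as one block, left (218,305).

Run:
```python
from plant import robot
print(abs(robot.read_state()["dq"]).max()); print(robot.close_job())
```

```text
0.002230782903260669
the job is handed in; nothing more can be done
None
```

The job is handed in at about 29 s: the two loose blanks are on the third in the box as one flush pile, and the lid is gripped and still at about 1.51 rad, its balance point; the batteries, screwdriver and stay were not touched.

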